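# Stack a parts tray on the tray in its bench frame and snap it home

### The job

Put the red tray, with the discs and brush that are in it, onto the grey tray in the bench frame: let its four corner lugs find their sockets by feel, then press it fully home so that both orange end clips snap over it, and let go. The lugs are brittle, so do not drop it or force it; carry it level and leave everything else on the bench where it is.

Things in the scene. Friction and masses are not known exactly. Their poses are not given: they have to be found in the camera images.
- tray_bar (a point): Centre of the black carry bar (24 mm wide in y, 18 mm high, free over 100 mm along x) of the loose red tray, 0.45 to 0.7 kg with its goods. Axes are the tray's: x along its length, y across, z up. It lies 97 mm above the lug tips on which the tray stands, 81 mm above the tray's underside, 31 mm above its wall tops. The bar can be grasped across y from above.
- tray: The red upper tray, 200 x 140 mm (x, y); origin at its centre, level with the tips of its four lugs. Lugs: black, round, 16 mm across, 16 mm long, the tip 14 mm across, centred at x = +-86, y = +-56 mm. A black catch rib on each end wall reaches x = +-105 mm. The tray fits either way round.
- cradle: Steel locating frame fixed to the bench, 226 x 166 mm, 18 mm high, x along its length, z up; origin at the centre of its underside, on the bench. The grey lower tray, 200 x 140 mm, lies in it, square with it but loose and NOT measured: its centre is anywhere up to 8 mm off the frame's in x and likewise in y. A side push of more than 12 N slides it.
- seat (a point): Point on the frame's upright centre line, 63 mm above its underside, level with the flat tops of the grey tray's yellow corner pads (34 x 34 mm). Each pad has a square socket 18.5 mm wide, 20 mm deep, centred x = +-86, y = +-56 mm from the grey tray's centre. Red tray's bar centre: 97 mm above this level with the lugs standing on the pads, 81 mm when home.
- clip_a (a joint): Tilt (rad) of the orange sprung clip at the frame's +x end of the grey tray: 0 at rest or snapped over the catch rib, up to about 0.1 while the rib passes. Clips meet the ribs about 8 mm before home, lugs already in the sockets, and snap in the last 2 mm. The tray's weight alone does not snap them: press the bar down with about 4 to 14 N more.
- clip_b (a joint): The same for the clip at the -x end. The lugs crack if the two trays bear on each other with over 50 N at any moment: a knock at more than about 30 mm/s or a firm shove does it, a light hand does not. The weight of the tray counts.
- flap_discs: Orange stack of flap discs, 50 mm across, 21 mm high, lying loose in one compartment of the red tray; origin under its centre
- cup_brush: Brass wire cup brush, 52 mm across, 28 mm high, lying loose in the opposite compartment of the red tray; origin under its centre
- wrench: Steel wrench, 170 mm, lying between the two trays; a bystander, to be left where it is; origin under its middle
- spray_can: Blue spray can, 66 mm across, 190 mm high, on the left; a bystander, to be left where it is; origin under its middle
- grease_tin: Yellow tin, 80 mm across, 70 mm high, beyond the trays; a bystander, to be left where it is; origin under its middle
- air_grinder: Air die grinder, about 220 mm long, 57 mm high, lying on the right; a bystander, to be left where it is; origin under its middle
- battery: Black and red battery pack, 75 x 110 mm, 68 mm high, on the left; a bystander, to be left where it is; origin under its middle
- pipe_collar: Copper collar, 44 mm across, 30 mm high, standing between the trays nearer the robot; a bystander, to be left where it is; origin under its middle
Not all that is in view belongs to the job. Of the things shaped like the flap_discs, the orange one is meant.

How it is judged:
At the end, for the whole second after the job is handed in: the red tray is fully home on the grey one, both clips snapped (below 0.03 rad): bar centre 142 to 145.8 mm above the frame's underside, within 12 mm of its centre in x and y, level within 0.015 rad, along the frame within 0.06 rad either way round, at rest, discs and brush still in it (z of tray_bar in the frame of cradle between 0.142 and 0.1458 m and x of tray_bar in the frame of cradle between -0.012 and 0.012 m and y of tray_bar in the frame of cradle between -0.012 and 0.012 m and angle between tray_bar's own z axis and vertical below 0.015 rad and angle between the x axis of tray_bar and the x axis of cradle, either way round below 0.06 rad and linear speed of tray below 0.01 m/s and value of joint each of clip_a, clip_b below 0.03 rad and x of flap_discs in the frame of tray_bar between -0.096 and 0.096 m and y of flap_discs in the frame of tray_bar between -0.066 and 0.066 m and z of flap_discs in the frame of tray_bar between -0.085 and -0.06 m and x of cup_brush in the frame of tray_bar between -0.096 and 0.096 m and y of cup_brush in the frame of tray_bar between -0.066 and 0.066 m and z of cup_brush in the frame of tray_bar between -0.085 and -0.06 m); the robot touches nothing.
It fails at once if the two trays bear on each other with more than 50 N (dropped or forced) (contact force between tray and cradle above 50 N).
It fails at once if the red tray is tipped by more than 0.3 rad (angle between tray_bar's own z axis and vertical above 0.3 rad).
It fails at once if the wrench, spray can, yellow tin, air grinder, battery pack or collar is moved by more than 20 mm (distance of any of wrench, spray_can, grease_tin, air_grinder, battery, pipe_collar from where it was at the start of the episode above 0.02 m).
It also fails if it takes over 72 s, if anything falls off the work surface, if the arm or the gripper's body presses on something with over 40 N, if the wrist force passes 120 N, or if a joint passes its speed limit or range.

### The arm

A 7-joint arm with a two-finger parallel gripper is mounted at the origin on the work surface. World frame = base frame: x ahead of the robot, y to its left, z up, the work surface at z = 0. Lengths are in m, angles in rad, forces in N, time in s.
With the tool pointing down it reaches from about 0.35 to 0.9 m from the base axis. Payload 7.2 kg.
Tool frame: the origin (TCP) lies on the centre line of the jaws, within the pads' length; the fingertips stand 11 mm ahead of it and the grasp point (between the pads) lies 8 mm behind it; z points along the fingers, y is the line along which they close (so a half turn about z gives the same grasp; the last joint's range is limited). The gripper opens to 88 mm and grips with 3 to 60 N. Pads are 20 mm wide; open, the fingers measure 115 mm over their backs; the gripper's body (75 mm by 178 mm) begins 61 mm behind the grasp point.
Start: joints at [-1.329, 0.411, -0.013, 1.596, 0.006, 1.134, -0.082], TCP at [0.191, 0.595, 0.234] pointing down, gripper open.
Joint ranges: [-2.95, 2.95], [-0.29, 1.99], [-1.47, 1.44], [0.14, 2.54], [-1.03, 4.17], [0.13, 1.85], [-2.86, 2.86]. Speed limits (rad/s): [2.39, 2.39, 3.01, 3.01, 3.14, 3.14, 3.14].

### API

Orientations are given as a unit quaternion [w, x, y, z].
In Python, from rig import env, cams, spotter gives the robot as it stands.
- The arm moves only by the shell command python3 -m crank 'ROWS'. ROWS is JSON, a list that holds one entry, the list of rows, each a list of 5 numbers: the gripper command: -1 is fully open, 1 is shut, values between are in proportion, then the shift along the tool's x, y, z each as a share of 0.03 m, from -1 to 1, then the turn about the tool's z as a share of 5 degrees, from -1 to 1. A call has 1 to 12 rows; each row shifts and turns the commanded pose from where the row before left it, along the tool's axes as they then stand; what a row does not reach is not made up. A row lasts 1/12 s, in which the tool goes at most 41.7 mm and 7.16 degrees, less where a joint would pass 70% of its speed; a pose out of reach is approached as far as the arm can. A call with a number of a shift or a turn outside -1 to 1 is refused whole. A call with a gripper value outside its range is refused whole. The fingers move at their own pace and stop on an object; the grip force is fixed at half the most. Time passes only in rows, so rows that do not move let the fingers close. It gives the time, the measured TCP pose, the force, the opening and the grip force at its end, in the units of the state.
- env.get_obs(): the state, without advancing time (a new reading comes with each control period).
- cams.capture(name): name is "side" or "top" or "wrist"; returns a dict with "img" (384x512x3 uint8, blue, green, red), "K" (3x3 intrinsics, pixels), "k1" (the pictures are not rectified: a ray, as slopes to the right and down, at radius r is drawn at 1 + k1 r^2 times it, then the intrinsics apply), "T" (4x4, takes a point from camera to world coordinates). Camera axes: x right, y down, z forward; pixel columns grow to the right and rows downward; lengths in m; the calibration is good to about 2 mm. A picture is of the moment at which its call begins. There is no depth.
- env.sign_off(): hands the job in; it is judged then, once.
Trained networks look in a picture, given as the dict that the camera call returned (one of the last four; its "shot" number tells which), for a name from the list of things; names that differ only in an ending like _2 or _b are one class to them, and where a whole thing is asked for, a point or a joint stands for the part that bears it (a point fixed in the world has none). Each returns a list of dicts, best first, with "conf" (0 to 1); they miss things now and then, are a little off and sometimes report something else, mostly with a low value. They report only what shows in the picture. A call takes as long as a camera call. They do not tell look-alikes from the thing itself.
- spotter.search_frame(picture, thing): "location" ([x, y, z] in m, in world coordinates, good to about 4 mm: the middle of the surface that is visible of it).
- spotter.regions_of(picture, thing): "mask" (384x512 bool, what is visible of it).
The state is a dict: "time_s": time; "joint_pos": joint angles; "joint_velocities": joint speeds; "joint_efforts": joint torques, N m; "eef_pos": TCP position; "eef_rot": TCP orientation; "force": force on the tool from outside, world axes, zero at the start; "ft_torque": the same for the moment, N m; "finger_gap": opening from 0.0 (shut) to 1.0 (fully open); "grasp_force": force on a finger pad.
Only numpy, scipy, OpenCV 4.12 (cv2) and the standard library are available. Lean on these libraries where they do the work, as an engineer would, in place of code of your own. Each camera call takes 0.05 s, during which the arm holds its last target. There are 200 camera calls.

## Working session

There is one attempt and no reset: what is moved stays moved. The work goes in short steps, Python scripts to look and compute and a shell command to move; the robot and the scene stay as the last step left them, time stands still between calls to the robot, and variables do not carry over. Pictures are saved under pics/ and viewed, at most 10 in all, crops included, and the job is handed in when it is done.

```bash
ls; mkdir -p pics; python3 - <<'E'
from rig import env,cams,spotter
import cv2,numpy as np
o=env.get_obs();print({k:np.round(v,3).tolist() for k,v in o.items()})
for n in ("top","side"):
    p=cams.capture(n);cv2.imwrite(f"pics/{n}1.png",p["img"])
    print(n,p["K"].tolist(),p["k1"],np.round(p["T"],3).tolist())
    for t in ("tray_bar","tray","cradle","clip_a","wrench","pipe_collar","flap_discs"):
        try:
            for r in spotter.search_frame(p,t)[:2]: print(t,round(r["conf"],2),np.round(r["location"],3))
        except Exception as e: print(t,e)
E
```

```text
pics
{'time_s': 0.0, 'joint_pos': [-1.329, 0.412, -0.013, 1.597, 0.006, 1.134, -0.082], 'joint_velocities': [0.0, -0.002, -0.0, 0.001, -0.0, 0.0, 0.0], 'joint_efforts': [-0.001, -58.796, 0.641, -29.108, -0.054, 0.018, 0.0], 'eef_pos': [0.19, 0.595, 0.233], 'eef_rot': [-0.0, 0.154, 0.988, -0.001], 'force': [0.813, 0.347, -0.78], 'ft_torque': [0.037, 0.026, -0.024], 'grasp_force': 0.0, 'finger_gap': 1.0}
top [[398.4016257384897, 0.0, 251.30223686009393], [0.0, 398.4016257384897, 189.3008827898703], [0.0, 0.0, 1.0]] -0.03135297139369183 [[0.021, -0.997, 0.076, 0.45], [-1.0, -0.021, 0.003, 0.009], [-0.001, -0.076, -0.997, 1.394], [0.0, 0.0, 0.0, 1.0]]
tray 0.62 [0.545 0.217 0.017]
tray 0.17 [0.374 0.478 0.05 ]
cradle 0.92 [ 0.569 -0.221  0.02 ]
clip_a 0.37 [ 0.678 -0.221  0.077]
wrench 0.64 [0.584 0.006 0.008]
flap_discs 0.54 [0.662 0.366 0.018]
flap_discs 0.53 [0.581 0.262 0.04 ]
side [[462.6004796575641, 0.0, 248.88378342591426], [0.0, 462.6004796575641, 198.1643142390488], [0.0, 0.0, 1.0]] 0.010836810478512527 [[0.956, -0.23, 0.18, 0.256], [-0.292, -0.726, 0.623, -1.094], [-0.013, -0.648, -0.761, 1.408], [0.0, 0.0, 0.0, 1.0]]
tray_bar 0.82 [0.538 0.209 0.052]
tray 0.77 [0.54 0.21 0.05]
cradle 0.92 [ 0.565 -0.238  0.024]
wrench 0.6 [0.582 0.003 0.006]
wrench 0.28 [ 0.46  -0.224  0.07 ]
pipe_collar 0.63 [ 0.384 -0.05   0.019]
flap_discs 0.67 [0.721 0.286 0.018]
flap_discs 0.57 [0.559 0.359 0.017]
```

```bash
python3 -c "
import cv2;a=cv2.imread('pics/top1.png');cv2.imwrite('pics/top1b.png',cv2.resize(a,(800,600)))"
```

```text
(no output)
```

View pics/top1b.png

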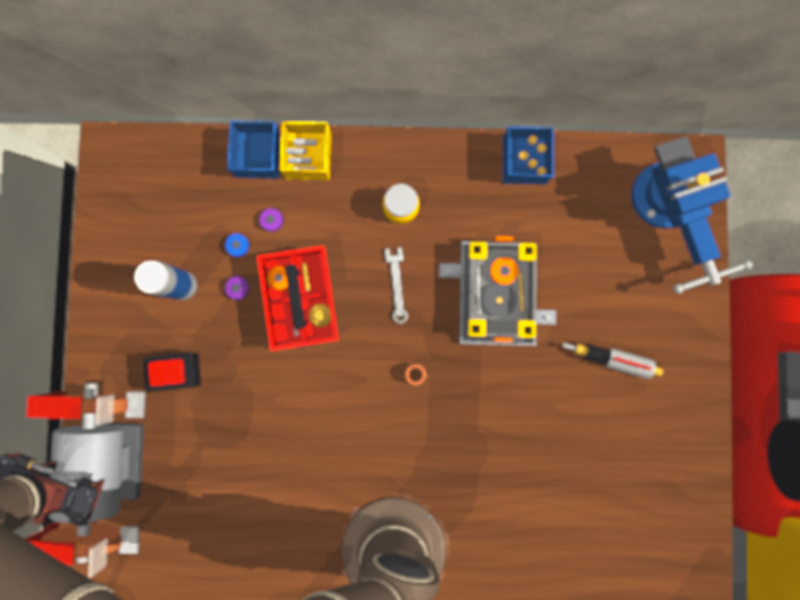

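View pics/side1.png

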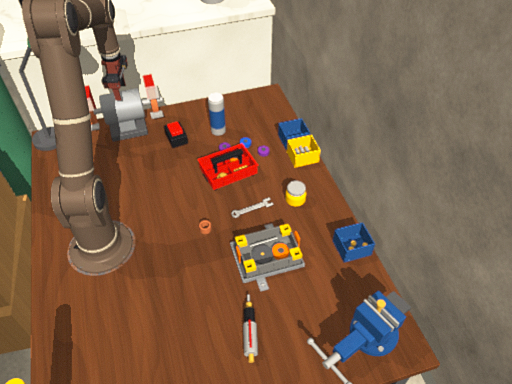

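The top view (800x600) shows the red tray at about (297,298), turned by about 8°. The four yellow pads are at (478,249), (527,250), (477,328) and (527,329). The wrench, tin and collar lie between the trays. Next I'll measure by colour.

```bash
cat > h.py <<'E'
from rig import env,cams,spotter
import cv2,numpy as np
from scipy.spatial.transform import Rotation as R
def w(p,uv,z):
    uv=np.atleast_2d(np.float64(uv));K=p["K"]
    d=(uv-K[:2,2])/[K[0,0],K[1,1]];s=d.copy()
    for _ in range(8): s=d/(1+p["k1"]*(s**2).sum(1,keepdims=True))
    r=np.c_[s,np.ones(len(s))]@p["T"][:3,:3].T;o=p["T"][:3,3]
    return o+r*((z-o[2])/r[:,2])[:,None]
def proj(p,X):
    c=(np.atleast_2d(X)-p["T"][:3,3])@p["T"][:3,:3];s=c[:,:2]/c[:,2:]
    s=s*(1+p["k1"]*(s**2).sum(1,keepdims=True));return s*[p["K"][0,0],p["K"][1,1]]+p["K"][:2,2]
def hsv(p):return cv2.cvtColor(p["img"],cv2.COLOR_BGR2HSV)
def blobs(m,amin):
    n,l,s,c=cv2.connectedComponentsWithStats(m.astype(np.uint8));return [(c[i],s[i,4],l==i) for i in range(1,n) if s[i,4]>=amin]
def pose():
    o=env.get_obs();q=o["eef_rot"];r=R.from_quat([q[1],q[2],q[3],q[0]]).as_matrix()
    return o,np.array(o["eef_pos"]),r
def st():
    o,e,r=pose();print("t",round(o["time_s"],2),"tcp",e.round(4),"y-axis deg",np.degrees(np.arctan2(r[1,1],r[0,1])).round(2),"zax",r[:,2].round(4),"F",np.round(o["force"],1),"T",np.round(o["ft_torque"],2),"gap",round(o["finger_gap"],3),"gf",round(o["grasp_force"],1))
E
python3 - <<'E'
from h import *
p=cams.capture("top");h=hsv(p)
m=cv2.inRange(h,(22,150,120),(35,255,255))>0
P=[]
for c,a,_ in blobs(m,20):
    X=w(p,c,0.063)[0]
    print("yel",c.round(1),a,X.round(4))
m=((h[...,0]<5)|(h[...,0]>174))&(h[...,1]>170)&(h[...,2]>90)
for c,a,l in blobs(m,100):
    print("red",c.round(1),a)
    if 140<c[0]<230:
        v,u=np.nonzero(l);X=w(p,np.c_[u,v],0.066)[:,:2]
        print(cv2.minAreaRect((X*1000).astype(np.float32)))
for n in ("top","side"):
    q=cams.capture(n)
    for r in spotter.regions_of(q,"tray_bar")[:2]:
        v,u=np.nonzero(r["mask"]);X=w(q,np.c_[u,v],0.106)[:,:2]
        print(n,r["conf"],len(u),cv2.minAreaRect((X*1000).astype(np.float32)))
# dark bar
b=(h[...,2]<60);
for c,a,l in blobs(b,40):
    X=w(p,c,0.115)[0]
    if .4<X[0]<.7 and .1<X[1]<.3:
        v,u=np.nonzero(l);X=w(p,np.c_[u,v],.115)[:,:2];print("bar",c,a,cv2.minAreaRect((X*1000).astype(np.float32)))
st()
E
```

```text
yel [195.7  95. ] 866 [0.8701 0.2098 0.063 ]
yel [449.7 114.4] 33 [ 0.8225 -0.6617  0.063 ]
yel [257.6 138.1] 76 [ 0.7249 -0.0049  0.063 ]
yel [305.6 159.7] 126 [ 0.6545 -0.1681  0.063 ]
yel [336.9 160.7] 119 [ 0.6535 -0.274   0.063 ]
yel [203.6 201.1] 27 [0.5076 0.1713 0.063 ]
yel [304.6 209.9] 120 [ 0.4855 -0.1666  0.063 ]
yel [336.4 210. ] 120 [ 0.4872 -0.2732  0.063 ]
yel [495.8 361.2] 1454 [-0.0011 -0.8065  0.063 ]
red [189.4 190.7] 2007
((543.2952880859375, 217.8087158203125), (211.57167053222656, 151.8546905517578), 10.2611665725708)
red [486. 251.] 5424
red [105.8 238. ] 381
red [ 34.4 260. ] 505
red [ 35.4 351.7] 272
top 0.86 2352 ((538.6272583007812, 210.55474853515625), (201.6655731201172, 144.8108367919922), 9.612791061401367)
side 0.93 1686 ((530.1343383789062, 157.2734375), (216.0389404296875, 183.4727783203125), 10.842656135559082)
side 0.15 3062 ((553.8360595703125, -285.21173095703125), (247.5489959716797, 222.4710235595703), 7.6785383224487305)
bar [188.43712575 190.1257485 ] 167 ((542.2710571289062, 214.32452392578125), (122.39141082763672, 17.920400619506836), 10.46554946899414)
t 1.05 tcp [0.1905 0.5952 0.2336] y-axis deg 72.25 zax [ 0.  0. -1.] F [-0.4  0.8  0.4] T [-0.03 -0.02  0.02] gap 1.0 gf 0.0
```

```bash
python3 -m crank '[[[-1,-0.94,-0.525,-0.14,0],[-1,-0.94,-0.525,-0.14,0],[-1,-0.94,-0.525,-0.14,0],[-1,-0.94,-0.525,-0.14,0],[-1,-0.94,-0.525,-0.14,0],[-1,-0.94,-0.525,-0.14,0],[-1,-0.94,-0.525,-0.14,0],[-1,-0.94,-0.525,-0.14,0],[-1,-0.94,-0.525,-0.14,0],[-1,-0.94,-0.525,-0.14,0],[-1,-0.94,-0.525,-0.14,0],[-1,-0.94,-0.525,-0.14,0]]]'
python3 -m crank '[[[-1,-0.94,-0.525,-0.14,0],[-1,-0.94,-0.525,-0.14,0],[-1,-0.94,-0.525,-0.14,0],[-1,-0.94,-0.525,-0.14,0],[-1,0,0,0,-1],[-1,0,0,0,-1],[-1,0,0,0,-1],[-1,0,0,0,-1],[-1,0,0,0,-1],[-1,0,0,0,-0.55],[-1,0,0,0,0],[-1,0,0,0,0]]]'
python3 - <<'E'
from h import *
st()
p=cams.capture("wrist");cv2.imwrite("pics/w1.png",p["img"]);print(p["T"].round(3).tolist())
h=hsv(p);print(np.round(proj(p,[[.543,.217,.106]]),1))
for r in spotter.regions_of(p,"tray")[:1]:
    v,u=np.nonzero(r["mask"]);print(r["conf"],cv2.minAreaRect((w(p,np.c_[u,v],0.066)[:,:2]*1000).astype(np.float32)))
E
```

```text
time_s: 2.05
eef_pos: [0.4561, 0.3108, 0.2845]
eef_rot: [0.0, 0.154, 0.988, 0.0]
force: [0.1, 0.3, 0.5]
finger_gap: 0.999
grasp_force: 0.0
time_s: 3.05
eef_pos: [0.5435, 0.2176, 0.3009]
eef_rot: [0.0, -0.086, 0.996, 0.0]
force: [-0.2, 0.6, -0.6]
finger_gap: 1.001
grasp_force: 0.0
t 3.05 tcp [0.5435 0.2176 0.3009] y-axis deg 99.89 zax [ 0.e+00  1.e-04 -1.e+00] F [-0.2  0.6 -0.6] T [ 0.09  0.04 -0.02] gap 1.001 gf 0.0
[[-0.174, 0.947, 0.269, 0.47], [0.985, 0.167, 0.048, 0.205], [0.001, 0.273, -0.962, 0.452], [0.0, 0.0, 0.0, 1.0]]
[[251.  177.4]]
0.88 ((544.14306640625, 218.40911865234375), (209.1931915283203, 148.66012573242188), 9.994817733764648)
```

View pics/w1.png

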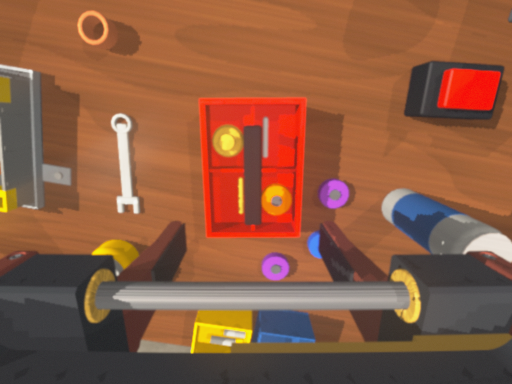

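The wrist view shows the red tray with its bar centred at about (252,175), lined up with the jaws. I'll refine the bar position and then descend.

```bash
python3 - <<'E'
from h import *
p=cams.capture("wrist");h=hsv(p)
m=(h[...,2]<75);m[:110]=0;m[232:]=0;m[:,:225]=0;m[:,285:]=0
for c,a,l in blobs(m,300):
    v,u=np.nonzero(l);print(c,a,cv2.minAreaRect((w(p,np.c_[u,v],0.106)[:,:2]*1000).astype(np.float32)))
m=((h[...,0]<5)|(h[...,0]>174))&(h[...,1]>170)&(h[...,2]>90);m[250:]=0;m[:,340:]=0
l=max(blobs(m,300),key=lambda b:b[1])[2];v,u=np.nonzero(l);print(cv2.minAreaRect((w(p,np.c_[u,v],0.066)[:,:2]*1000).astype(np.float32)))
E
```

```text
((542.8528442382812, 220.64138793945312), (204.5491943359375, 144.72164916992188), 10.164552688598633)
```

```bash
python3 -m crank '[[[-1,0,0,0.9,0],[-1,0,0,0.9,0],[-1,0,0,0.9,0],[-1,0,0,0.9,0],[-1,0,0,0.9,0],[-1,0,0,0.9,0],[-1,0,0,0.8,0],[-1,0,0,0.5,0],[-1,0,0,0.35,0],[-1,0,0,0,0],[1,0,0,0,0],[1,0,0,0,0]]]'
python3 -m crank '[[[1,0,0,0,0],[1,0,0,0,0],[1,0,0,0,0],[1,0,0,0,0],[1,0,0,0,0],[1,0,0,0,0]]]'; python3 -c "
from h import *;st()"
```

```text
time_s: 4.2
eef_pos: [0.5442, 0.218, 0.0905]
eef_rot: [0.001, -0.087, 0.996, 0.0]
force: [-0.0, 0.9, 0.1]
finger_gap: 0.886
grasp_force: 0.0
time_s: 4.7
eef_pos: [0.5435, 0.2177, 0.0895]
eef_rot: [0.0, -0.087, 0.996, 0.0]
force: [0.1, -0.5, 0.3]
finger_gap: 0.435
grasp_force: 0.0
t 4.7 tcp [0.5435 0.2177 0.0895] y-axis deg 100.0 zax [ 1.e-04  1.e-04 -1.e+00] F [ 0.1 -0.5  0.3] T [ 0.02  0.   -0.04] gap 0.435 gf 0.0
```

```bash
python3 -m crank '[[[1,0,0,0,0],[1,0,0,0,0],[1,0,0,0,0],[1,0,0,0,0],[1,0,0,0,0],[1,0,0,0,0],[1,0,0,0,0]]]'; python3 -m crank '[[[1,0,0,-0.1,0],[1,0,0,-0.2,0],[1,0,0,-0.4,0],[1,0,0,-0.7,0],[1,0,0,-0.8,0],[1,0,0,-0.7,0],[1,0,0,-0.5,0],[1,0,0,-0.4,0],[1,0,0,-0.2,0],[1,0,0,0,0],[1,0,0,0,0],[1,0,0,0,0]]]'; python3 - <<'E'
from h import *
st()
p=cams.capture("wrist");cv2.imwrite("pics/w2.png",p["img"])
h=hsv(p);m=((h[...,0]<5)|(h[...,0]>174))&(h[...,1]>170)&(h[...,2]>90)
for c,a,l in blobs(m,1000):
    o,e,r=pose();z=e[2]+.008-.031;v,u=np.nonzero(l);print(c,a,cv2.minAreaRect((w(p,np.c_[u,v],z)[:,:2]*1000).astype(np.float32)))
E
```

```text
time_s: 5.28
eef_pos: [0.5434, 0.2178, 0.0893]
eef_rot: [-0.0, -0.087, 0.996, 0.0]
force: [-0.0, 0.8, -0.5]
finger_gap: 0.272
grasp_force: 30.0
time_s: 6.28
eef_pos: [0.5429, 0.2174, 0.2085]
eef_rot: [-0.001, -0.087, 0.996, -0.0]
force: [-0.4, 0.2, -4.5]
finger_gap: 0.271
grasp_force: 30.0
t 6.28 tcp [0.5429 0.2174 0.2085] y-axis deg 100.0 zax [-1.3e-03 -7.0e-04 -1.0e+00] F [-0.4  0.2 -4.5] T [ 0.04  0.03 -0.02] gap 0.271 gf 30.0
[284.91009921 141.94108369] 19655 ((501.69921875, 211.46653747558594), (121.59424591064453, 145.1517791748047), 10.19372844696045)
[184.49842577 220.86824897] 4129 ((535.4638671875, 172.6085205078125), (69.7116928100586, 56.593536376953125), 8.812827110290527)
```

View pics/w2.png

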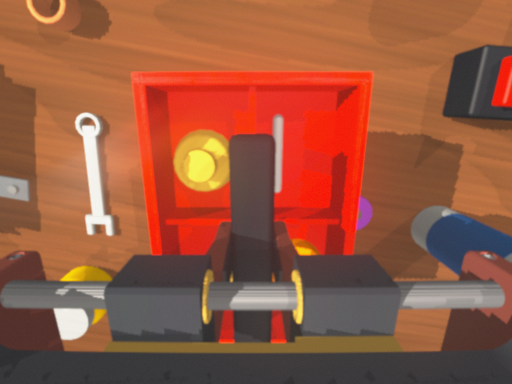

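The tray is held (gap 0.271, about 4.7 N) with discs and brush inside. Next I'll carry it halfway and look at the grey tray from beside it.

```bash
python3 -m crank '[[[1,0.04,-0.15,-0.1,0],[1,0.09,-0.39,-0.12,0],[1,0.15,-0.62,-0.2,0],[1,0.18,-0.77,-0.25,0],[1,0.22,-0.92,-0.3,0],[1,0.22,-0.98,-0.3,0],[1,0.22,-0.98,-0.3,0],[1,0.22,-0.92,-0.3,0],[1,0.18,-0.77,-0.25,0],[1,0.15,-0.62,-0.2,0],[1,0.09,-0.39,-0.06,0],[1,0.04,-0.15,0,0]]]'; python3 -m crank '[[[1,0,0,0,0.2],[1,0,0,0,0.5],[1,0,0,0,0.6],[1,0,0,0,0.5],[1,0,0,0,0.2],[1,0,0,0,0],[1,0,0,0,0],[1,0,0,0,0]]]'; python3 - <<'E'
from h import *
st()
p=cams.capture("wrist");cv2.imwrite("pics/w3.png",p["img"])
h=hsv(p)
m=cv2.inRange(h,(22,130,90),(35,255,255))>0
for c,a,l in blobs(m,60):
    v,u=np.nonzero(l);print("yel",c.round(1),a,w(p,c,.063)[0].round(4),cv2.minAreaRect((w(p,np.c_[u,v],.063)[:,:2]*1000).astype(np.float32)))
E
```

```text
time_s: 7.33
eef_pos: [0.5299, -0.0211, 0.2814]
eef_rot: [0.001, -0.085, 0.996, -0.0]
force: [0.3, -0.8, -4.3]
finger_gap: 0.271
grasp_force: 30.0
time_s: 8.0
eef_pos: [0.5301, -0.0174, 0.2805]
eef_rot: [-0.0, -0.001, 1.0, 0.0]
force: [-0.3, 0.5, -5.1]
finger_gap: 0.276
grasp_force: 30.0
t 8.0 tcp [ 0.5301 -0.0174  0.2805] y-axis deg 90.1 zax [-4.e-04  1.e-04 -1.e+00] F [-0.3  0.5 -5.1] T [ 0.03  0.03 -0.02] gap 0.276 gf 30.0
yel [ 92.4 125.6] 102 [ 0.4636 -0.2316  0.063 ] ((463.50390625, -232.05860900878906), (35.88698959350586, 3.9287047386169434), 89.78270721435547)
yel [ 67.7 143.9] 793 [ 0.4879 -0.2699  0.063 ] ((488.26507568359375, -268.6187744140625), (46.79453659057617, 35.347835540771484), 89.74864196777344)
yel [133.5 143.7] 264 [ 0.4877 -0.1784  0.063 ] ((488.3601379394531, -177.95298767089844), (35.10085678100586, 14.919157028198242), 0.3132069706916809)
yel [215.5 148.8] 289 [ 0.4945 -0.0666  0.063 ] ((495.1612548828125, -66.620849609375), (35.30598831176758, 19.35064125061035), 42.2524528503418)
yel [201.4 168.3] 902 [ 0.5215 -0.0872  0.063 ] ((524.355712890625, -87.037
[... 264 characters left out ...]
 0.063 ] ((650.6292114257812, -268.44384765625), (44.267330169677734, 47.71167755126953), 0.6517520546913147)
yel [145.8 247.8] 130 [ 0.6442 -0.178   0.063 ] ((643.6566772460938, -177.65692138671875), (15.253478050231934, 25.902374267578125), 83.52095794677734)
yel [303.2 250.7] 60 [0.648  0.0618 0.063 ] ((647.7374877929688, 61.50816345214844), (8.437173843383789, 18.805683135986328), 0.041083935648202896)
yel [298.4 296.5] 171 [0.7299 0.0588 0.063 ] ((728.1021728515625, 58.2457275390625), (87.87664031982422, 9.400222778320312), 7.968430042266846)
yel [404.6 338.1] 451 [0.8149 0.2464 0.063 ] ((813.8706665039062, 243.20433044433594), (83.33436584472656, 27.99073028564453), 38.012203216552734)
```

View pics/w3.png

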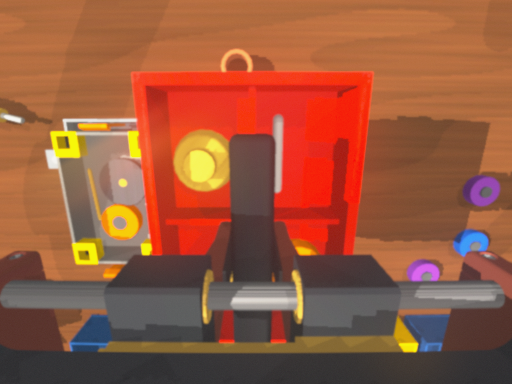

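The view shows the left pads clearly at (66,144) and (88,251). The pad spacing of 166 x 106 mm means the pads sit flush with the tray corners. From them the grey tray's centre is about (0.571,-0.2215), yaw about 0. Next is the red tray's offset in the hand.

```bash
python3 - <<'E'
from h import *
o,e,r=pose();p=cams.capture("wrist");h=hsv(p)
m=((h[...,0]<6)|(h[...,0]>172))&(h[...,1]>150)&(h[...,2]>80)
zt=e[2]+.0077-.031
l=max(blobs(m,1000),key=lambda b:b[1])[2]
top=[np.nonzero(l[:,c])[0][0] for c in range(150,360,20)];print(top)
print("xedge",(w(p,[(c,t-.5) for c,t in zip(range(150,360,20),top)],zt)[:,0]-e[0]).round(4))
for v in (76,80,90): 
    u=np.nonzero(l[v])[0];print(v,u[0],u[-1],(w(p,[(u[0]-.5,v),(u[-1]+.5,v)],zt)[:,:2]-e[:2]).round(4).tolist())
print(proj(p,[e+[-.1,.07,.0077-.031],e+[-.1,-.07,.0077-.031]]))
st()
E
```

```text
[np.int64(73), np.int64(73), np.int64(72), np.int64(72), np.int64(71), np.int64(73), np.int64(71), np.int64(72), np.int64(72), np.int64(72), np.int64(72)]
xedge [-0.1021 -0.102  -0.1026 -0.1026 -0.1031 -0.102  -0.1032 -0.1027 -0.1028
 -0.1029 -0.103 ]
76 132 371 [[-0.1002, -0.0727], [-0.1006, 0.0727]]
80 133 371 [[-0.0979, -0.0724], [-0.0984, 0.073]]
90 134 370 [[-0.0922, -0.0724], [-0.0926, 0.073]]
[[366.98979667  77.05705453]
 [136.01063717  76.27877941]]
t 8.1 tcp [ 0.5302 -0.0178  0.2806] y-axis deg 90.05 zax [-1.e-04  1.e-04 -1.e+00] F [ 0.7  0.7 -4.4] T [ 0.02  0.05 -0.05] gap 0.272 gf 30.0
```

```bash
python3 -m crank '[[[1,-0.03,-0.14,0,0],[1,-0.07,-0.34,0,0],[1,-0.11,-0.54,0,0],[1,-0.14,-0.68,0,0],[1,-0.16,-0.81,0,0],[1,-0.175,-0.88,0,0],[1,-0.175,-0.88,0,0],[1,-0.16,-0.81,0,0],[1,-0.14,-0.68,0,0],[1,-0.11,-0.54,0,0],[1,-0.07,-0.34,0,0],[1,-0.03,-0.15,0,0]]]'; python3 -m crank '[[[1,0,0,0,0],[1,0,0,0.2,0],[1,0,0,0.5,0],[1,0,0,0.7,0],[1,0,0,0.7,0],[1,0,0,0.6,0],[1,0,0,0.4,0],[1,0,0,0.3,0],[1,0,0,0.2,0],[1,0,0,0.1,0],[1,0,0,0,0],[1,0,0,0,0]]]'; python3 - <<'E'
from h import *
st()
for n in ("side","wrist"):
    p=cams.capture(n);cv2.imwrite(f"pics/{n}4.png",cv2.resize(p["img"][180:300,200:340],(800,686))[:600] if n=="side" else p["img"])
    if n=="wrist":
        h=hsv(p);m=cv2.inRange(h,(22,130,90),(35,255,255))>0
        for c,a,l in blobs(m,30): print(c.round(1),a,w(p,c,.063)[0].round(4))
E
```

```text
time_s: 9.1
eef_pos: [0.5709, -0.2245, 0.2806]
eef_rot: [-0.0, 0.001, 1.0, -0.001]
force: [-1.1, -0.3, -4.9]
finger_gap: 0.269
grasp_force: 30.0
time_s: 10.1
eef_pos: [0.5717, -0.2218, 0.1704]
eef_rot: [0.001, -0.0, 1.0, -0.0]
force: [-0.0, 0.0, -4.6]
finger_gap: 0.273
grasp_force: 30.0
t 10.1 tcp [ 0.5717 -0.2218  0.1704] y-axis deg 90.0 zax [ 1.e-03 -3.e-04 -1.e+00] F [-0.   0.  -4.6] T [-0.04 -0.01  0.01] gap 0.273 gf 30.0
[75.1 68.5] 309 [ 0.4527 -0.3802  0.063 ]
[212.6 145.1] 166 [ 0.521 -0.259  0.063]
[202.8 169.6] 959 [ 0.5448 -0.2695  0.063 ]
[303.9 250.7] 72 [ 0.6325 -0.1656  0.063 ]
[298.4 298. ] 195 [ 0.692  -0.1685  0.063 ]
[412.7 320.5] 837 [ 0.7241 -0.0316  0.063 ]
```

View pics/side4.png

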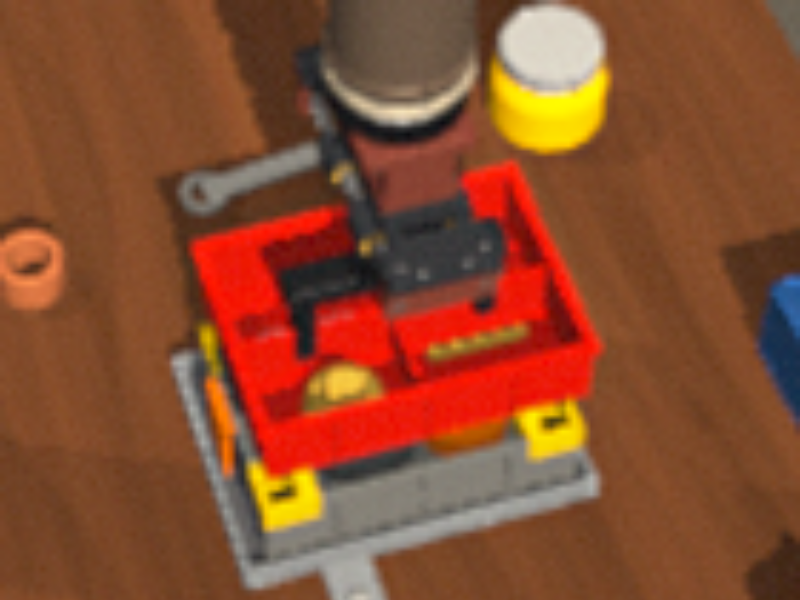

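The side view shows the red tray level over the yellow pads, roughly centred. I'll lower it gently.

```bash
python3 -m crank '[[[1,0,0,0.05,0],[1,0,0,0.05,0],[1,0,0,0.05,0],[1,0,0,0.05,0],[1,0,0,0.05,0],[1,0,0,0.05,0],[1,0,0,0.05,0],[1,0,0,0.05,0],[1,0,0,0.05,0],[1,0,0,0.03,0],[1,0,0,0.02,0],[1,0,0,0,0]]]'; python3 -m crank '[[[1,0,0,0.02,0],[1,0,0,0.02,0],[1,0,0,0.02,0],[1,0,0,0.02,0],[1,0,0,0.02,0],[1,0,0,0,0]]]';python3 -c "
from h import *;st()"
```

```text
time_s: 11.2
eef_pos: [0.5712, -0.2217, 0.1546]
eef_rot: [-0.0, 0.0, 1.0, 0.0]
force: [-0.1, 0.2, -5.0]
finger_gap: 0.273
grasp_force: 30.0
time_s: 11.7
eef_pos: [0.5712, -0.2217, 0.1516]
eef_rot: [-0.0, -0.0, 1.0, 0.0]
force: [0.8, 0.5, -4.9]
finger_gap: 0.269
grasp_force: 30.0
t 11.7 tcp [ 0.5712 -0.2217  0.1516] y-axis deg 90.0 zax [-2.e-04  1.e-04 -1.e+00] F [ 0.8  0.5 -4.9] T [ 0.    0.01 -0.03] gap 0.269 gf 30.0
```

```bash
python3 -m crank '[[[1,0,0,0.02,0],[1,0,0,0.02,0],[1,0,0,0.02,0],[1,0,0,0,0]]]';python3 -m crank '[[[1,0,0,0.02,0],[1,0,0,0.02,0],[1,0,0,0.02,0],[1,0,0,0,0]]]';python3 -c "
from h import *;st()"
```

```text
time_s: 12.03
eef_pos: [0.5712, -0.2217, 0.1498]
eef_rot: [-0.0, 0.0, 1.0, 0.0]
force: [0.4, -0.7, -5.4]
finger_gap: 0.272
grasp_force: 30.0
time_s: 12.37
eef_pos: [0.5712, -0.2217, 0.148]
eef_rot: [-0.0, 0.0, 1.0, 0.0]
force: [0.0, -0.4, -4.1]
finger_gap: 0.265
grasp_force: 30.0
t 12.37 tcp [ 0.5712 -0.2217  0.148 ] y-axis deg 90.0 zax [-2.e-04  1.e-04 -1.e+00] F [ 0.  -0.4 -4.1] T [-0.01  0.05 -0.  ] gap 0.265 gf 30.0
```

The tool is 4 mm below pad contact height with no load, so the lugs look to be in their sockets. Continuing gently.

```bash
python3 -m crank '[[[1,0,0,0.02,0],[1,0,0,0.02,0],[1,0,0,0.02,0],[1,0,0,0.02,0],[1,0,0,0,0]]]';python3 -m crank '[[[1,0,0,0.02,0],[1,0,0,0.02,0],[1,0,0,0.02,0],[1,0,0,0,0]]]';python3 -c "
from h import *;st()"
```

```text
time_s: 12.78
eef_pos: [0.5715, -0.2218, 0.1459]
eef_rot: [0.0, 0.0, 1.0, -0.0]
force: [0.0, 0.5, -3.0]
finger_gap: 0.271
grasp_force: 30.0
time_s: 13.12
eef_pos: [0.5714, -0.2218, 0.144]
eef_rot: [0.0, 0.0, 1.0, -0.0]
force: [-0.1, -0.2, -1.6]
finger_gap: 0.274
grasp_force: 30.0
t 13.12 tcp [ 0.5714 -0.2218  0.144 ] y-axis deg 90.0 zax [ 3.e-04 -1.e-04 -1.e+00] F [-0.1 -0.2 -1.6] T [ 0.    0.09 -0.04] gap 0.274 gf 30.0
```

```bash
python3 -m crank '[[[1,0,0,0.02,0],[1,0,0,0.02,0],[1,0,0,0.02,0],[1,0,0,0,0]]]';python3 -c "
from h import *;st()";python3 -m crank '[[[1,0,0,0.02,0],[1,0,0,0.02,0],[1,0,0,0,0]]]';python3 -c "
from h import *;st()"
```

```text
time_s: 13.45
eef_pos: [0.5713, -0.2217, 0.1421]
eef_rot: [0.0, -0.0, 1.0, -0.0]
force: [-0.4, -0.3, -0.7]
finger_gap: 0.273
grasp_force: 30.0
t 13.45 tcp [ 0.5713 -0.2217  0.1421] y-axis deg 90.0 zax [ 1.e-04 -1.e-04 -1.e+00] F [-0.4 -0.3 -0.7] T [-0.07  0.08  0.02] gap 0.273 gf 30.0
time_s: 13.7
eef_pos: [0.5714, -0.2217, 0.141]
eef_rot: [0.0, -0.0, 1.0, -0.0]
force: [0.6, -1.4, 0.0]
finger_gap: 0.272
grasp_force: 30.0
t 13.7 tcp [ 0.5714 -0.2217  0.141 ] y-axis deg 90.0 zax [ 2.e-04 -0.e+00 -1.e+00] F [ 0.6 -1.4  0. ] T [-0.    0.01 -0.01] gap 0.272 gf 30.0
```

```bash
python3 -m crank '[[[1,0,0,0.02,0],[1,0,0,0.02,0],[1,0,0,0.02,0],[1,0,0,0,0]]]';python3 -m crank '[[[1,0,0,0.02,0],[1,0,0,0.02,0],[1,0,0,0,0]]]';python3 -m crank '[[[1,0,0,0.02,0],[1,0,0,0.02,0],[1,0,0,0,0]]]'
```

```text
time_s: 14.03
eef_pos: [0.571, -0.2216, 0.1386]
eef_rot: [-0.0, -0.0, 1.0, 0.0]
force: [2.0, -1.0, -4.2]
finger_gap: 0.271
grasp_force: 30.0
time_s: 14.28
eef_pos: [0.5709, -0.2215, 0.1373]
eef_rot: [-0.001, -0.0, 1.0, 0.0]
force: [-0.2, 0.2, -5.6]
finger_gap: 0.272
grasp_force: 30.0
time_s: 14.53
eef_pos: [0.5711, -0.2216, 0.1365]
eef_rot: [-0.0, 0.0, 1.0, 0.0]
force: [-0.1, 0.4, -5.0]
finger_gap: 0.271
grasp_force: 30.0
```

```bash
python3 -m crank '[[[1,0,0,0.02,0],[1,0,0,0.01,0],[1,0,0,0,0]]]';python3 -m crank '[[[1,0,0,0.02,0],[1,0,0,0.01,0],[1,0,0,0,0]]]'; python3 - <<'E'
from h import *
st()
p=cams.capture("side");cv2.imwrite("pics/side5.png",cv2.resize(p["img"][190:295,205:335],(740,598)))
E
```

```text
time_s: 14.78
eef_pos: [0.5713, -0.2216, 0.1363]
eef_rot: [0.0, -0.0, 1.0, 0.0]
force: [-1.8, 0.5, 1.8]
finger_gap: 0.278
grasp_force: 30.0
time_s: 15.03
eef_pos: [0.5713, -0.2217, 0.1362]
eef_rot: [0.0, 0.0, 1.0, 0.0]
force: [-4.5, 2.6, 8.1]
finger_gap: 0.269
grasp_force: 30.0
t 15.03 tcp [ 0.5713 -0.2217  0.1362] y-axis deg 90.0 zax [ 7.e-04  4.e-04 -1.e+00] F [-4.5  2.6  8.1] T [ 0.43  1.15 -0.03] gap 0.269 gf 30.0
```

View pics/side5.png

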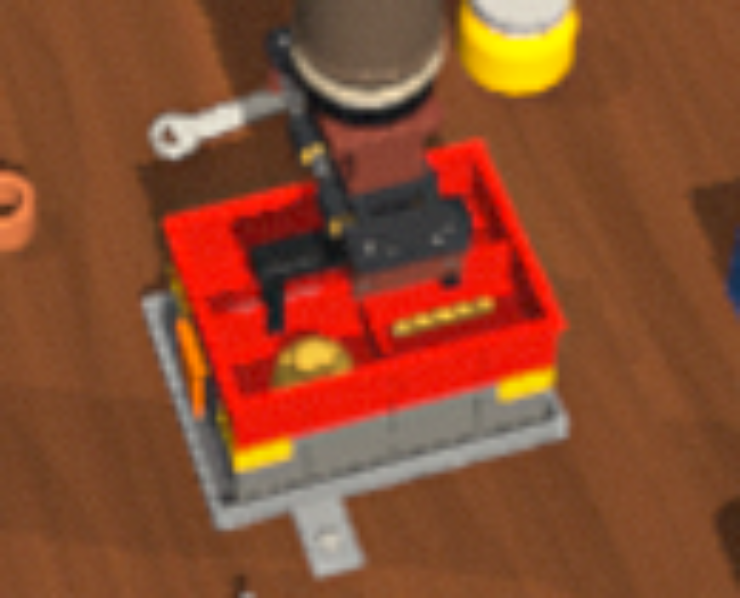

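The tray sits flush on the pads, and force fell back to plain weight after the clip ramp before firm contact at home height, z = 0.1362. I'll ease off, open and rise.

```bash
python3 -m crank '[[[1,0,0,-0.02,0],[0.6,0,0,0,0],[0.2,0,0,0,0],[-0.2,0,0,0,0],[-0.5,0,0,0,0],[-0.5,0,0,0,0],[-0.5,0,0,0,0],[-0.5,0,0,0,0],[-0.5,0,0,0,0],[-0.5,0,0,0,0]]]'; python3 -c "
from h import *;st()"
```

```text
time_s: 15.92
eef_pos: [0.5713, -0.2217, 0.1355]
eef_rot: [-0.0, 0.0, 1.0, -0.0]
force: [-0.0, 0.3, -0.2]
finger_gap: 0.744
grasp_force: 0.0
t 15.92 tcp [ 0.5713 -0.2217  0.1355] y-axis deg 90.0 zax [-0. -0. -1.] F [-0.   0.3 -0.2] T [ 0.04 -0.    0.01] gap 0.744 gf 0.0
```

```bash
python3 -m crank '[[[-0.5,0,0,-0.2,0],[-0.5,0,0,-0.5,0],[-0.5,0,0,-0.9,0],[-0.5,0,0,-0.9,0],[-0.5,0,0,-0.9,0],[-0.5,0,0,-0.9,0],[-0.5,0,0,-0.9,0],[-0.5,0.3,0,-0.5,0],[-0.5,0.9,0,0,0],[-0.5,0.9,0,0,0],[-0.5,0.9,0,0,0],[-0.5,0.3,0,0,0]]]'; python3 - <<'E'
from h import *
st()
a=cams.capture("wrist")["img"];b=cams.capture("side")["img"]
cv2.imwrite("pics/end.png",np.hstack([cv2.resize(a,(440,330)),cv2.resize(b[200:290,215:325],(360,330),interpolation=cv2.INTER_CUBIC)]))
E
```

```text
time_s: 16.92
eef_pos: [0.4689, -0.2226, 0.3074]
eef_rot: [0.0, 0.001, 1.0, 0.0]
force: [0.3, -0.7, -0.4]
finger_gap: 0.75
grasp_force: 0.0
t 16.92 tcp [ 0.4689 -0.2226  0.3074] y-axis deg 89.86 zax [ 0.e+00  3.e-04 -1.e+00] F [ 0.3 -0.7 -0.4] T [-0.02  0.02  0.03] gap 0.75 gf 0.0
```

View pics/end.png

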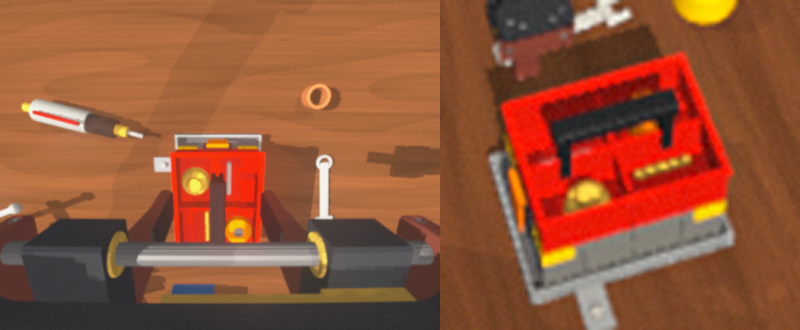

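The picture shows the tray seated on its pads with both goods inside, the near clip upright and the gripper clear. Handing in.

```bash
python3 -c "
from rig import env;print(env.sign_off())"
```

```text
the job is handed in; nothing more can be done
None
```

The red tray is home on the grey tray with the discs and brush in it, and the gripper is clear. I handed it in at about 17 s; no verdict came back. I inferred both clips snapped from the force falling back to plain weight, since only the near clip was visible.

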